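# Sort the salt tins by weight and close up

## Task

Put the salt tins away: they all look alike, so feel each one's weight, and put every full (heavy) tin into the white caddy and every empty (light) tin into the pink rack's drawer, each resting on the floor there and none on top of another. When the caddy is loaded shut its lid and only then press its button catch fully down, and push the drawer fully home once the empties are in it. Leave everything else where it stands.

Things in the scene. Friction and masses are not known exactly. Their poses are not given: they have to be found in the camera images.
- tin_1_mid (a point): centre of a flat-sided metal tin, 64 (its x) x 36 (its y) x 64 mm (its z, upright at the start), lid sealed on. All tins look the same: an empty one weighs about 80 g, a full one about 270 g (a snug block of rock salt is sealed inside); which are full differs from start to start and is not reported
- tin_2_mid (a point): centre of a flat-sided metal tin, 64 (its x) x 36 (its y) x 64 mm (its z, upright at the start), lid sealed on. All tins look the same: an empty one weighs about 80 g, a full one about 270 g (a snug block of rock salt is sealed inside); which are full differs from start to start and is not reported
- tin_3_mid (a point): centre of a flat-sided metal tin, 64 (its x) x 36 (its y) x 64 mm (its z, upright at the start), lid sealed on. All tins look the same: an empty one weighs about 80 g, a full one about 270 g (a snug block of rock salt is sealed inside); which are full differs from start to start and is not reported
- tin_4_mid (a point): centre of a flat-sided metal tin, 64 (its x) x 36 (its y) x 64 mm (its z, upright at the start), lid sealed on. All tins look the same: an empty one weighs about 80 g, a full one about 270 g (a snug block of rock salt is sealed inside); which are full differs from start to start and is not reported (this tin is not always there)
- tin_5_mid (a point): centre of a flat-sided metal tin, 64 (its x) x 36 (its y) x 64 mm (its z, upright at the start), lid sealed on. All tins look the same: an empty one weighs about 80 g, a full one about 270 g (a snug block of rock salt is sealed inside); which are full differs from start to start and is not reported (this tin is not always there)
- caddy: white plastic caddy, a fixed open box with a lid. Origin on the table; x points from the catch at the front (robot's side) to the hinge at the back, z up. Box outside: x -130 to -20, y -110 to 110, height 80 mm; walls 4 mm; inside 102 (x) x 212 (y) mm. The grey catch housing (40 x 50 mm, 74 mm high) stands before its front wall, x -170 to -130. The caddy and the rack may change sides
- caddy_in (a point): centre of the caddy's inner floor (5 mm above the table), axes as the caddy's
- caddy_lid (a joint): caddy lid angle, rad: 0 = shut flat on the box, about 1.57 = upright, limit 1.9 (leaning back, away from the robot). The hinge is stiff: the lid stays where it is left; moving it takes about 2 N at the free edge
- lid_edge (a point): middle of the lid's free edge, on its outer face (top face when shut, the face away from the robot when open); the lid is 110 long, 220 wide and 5 mm thick
- lid_hinge (a point): middle of the lid's hinge line (81 mm above the table); the line runs along the caddy's y
- catch (a joint): press-button catch, m: 0 = up, 0.008 = pressed fully down. It goes straight down, resists with about 3 N and stays where it is left
- catch_top (a point): centre of the top of the black button, 28 mm across, 90 mm above the table when up (the shut lid's top is at 86 mm), 23 mm before the caddy's front wall
- rack: pink two-tier rack, fixed: drawer below, deck above at 91 mm with a 12 mm rim on three sides. Origin on the table; x points from its front to its back, z up; carcass x -30 to 150, y -115 to 115 mm. The saucers stand on the deck
- drawer (a joint): how far the drawer is pulled out to the front (rack's -x), m: 0 = fully home against its stop, up to 0.14. About 1.5 N of friction; it can be pushed home on its front
- drawer_front (a point): on the outer face of the drawer's front panel, in its middle, 51 mm above the table; panel 214 wide, 5 mm thick, top edge 72 mm above the table
- drawer_in (a point): on the drawer's inner floor (10 mm above the table), midway across, 55 mm behind the outer face of the front; axes as the rack's. The drawer inside: x -50 to 105, y -104 to 104 from here, side walls 50 mm high; with the drawer out by d, the deck covers what lies more than d behind the front face. The deck's underside is 85 mm above the table
- saucers: bystander: stack of three white melamine saucers, 130 mm across, on the rack's deck; origin under its middle
- pot_lid: bystander: aluminium rice pot lid with a knob, 140 mm across, 44 mm high; origin under its middle
- scoop: bystander: yellow plastic scoop, cup 56 mm across and 30 mm high, handle to its +y; origin under its middle
- strainer: bystander: small stainless strainer, bowl 80 mm across and 30 mm high, handle to its -y; origin under its middle
- mug: bystander: blue mug, 76 mm across, 85 mm high; origin under its middle
- spoon: bystander: serving spoon; origin under its middle
Not all that is in view belongs to the job. Leave any yellow look-alike of the part that bears tin_5_mid alone. Leave any orange look-alike of the part that bears tin_2_mid alone.

How it is judged:
By the outcome, as a careful person would: the job done as asked, in the order asked, and still so for the second after the job is handed in, with the robot touching nothing.
Of block_a, block_b, block_c only 2 to 3 are there at a start; the rules pass over those that are not, and their reading is None.
Of tin_4, tin_5 only 1 to 2 are there at a start; the rules pass over those that are not, and their reading is None.
At some moment in a run one of tin_1, tin_2, tin_3 may be knocked a few centimetres aside while the robot is not near it.
Once in a run the grip may slacken for a moment while it holds something.
It also fails if it takes over 208 s, if anything falls off the work surface, if the arm or the gripper's body presses on something with over 40 N, if the wrist force passes 120 N, or if a joint passes its speed limit or range.

## Robot

A 6-joint arm with a two-finger parallel gripper is mounted at the origin on the work surface. World frame = base frame: x ahead of the robot, y to its left, z up, the work surface at z = 0. Lengths are in m, angles in rad, forces in N, time in s.
With the tool pointing down it reaches from about 0.375 to 0.925 m from the base axis. Payload 5.7 kg.
Tool frame: the origin (TCP) lies at the very end of the fingers, on their centre line; the grasp point (between the pads) lies 19 mm behind it; z points along the fingers, y is the line along which they close (so a half turn about z gives the same grasp; the last joint's range is limited). The gripper opens to 88 mm and grips with 3 to 60 N. Pads are 20 mm wide; open, the fingers measure 115 mm over their backs; the gripper's body (75 mm by 178 mm) begins 61 mm behind the grasp point.
Start: joints at [1.229, 0.359, 1.51, -0, 1.272, -0.115], TCP at [0.135, 0.585, 0.201] pointing down, gripper open.
Joint ranges: [-2.97, 2.97], [-1.01, 2.36], [0.21, 2.38], [-0.96, 4.11], [0.2, 2.71], [-2.98, 2.98]. Speed limits (rad/s): [2.39, 2.39, 3.14, 3.14, 3.14, 3.14].

## Interface

Orientations are given as a unit quaternion [w, x, y, z].
In Python, from rig import bot gives the robot as it stands. Calls block until the motion is done:
- bot.move_ptp(position, orientation): joint-space move of the TCP to a pose.
- bot.line_to(position, orientation=None, max_speed=0.15, stop_force=None): straight line of the TCP; orientation=None keeps the orientation; max_speed is the mean speed in m/s. With stop_force (N) it stops when the force on the tool has changed by that much, and returns True; else False.
- bot.move_j(angles): joint-space move.
- bot.let_go() and bot.grab(): open the fingers fully, or close them until they stop; the grip force is fixed at half the most.
- bot.sleep(seconds).
- bot.solve_ik(position, orientation): joint angles nearest the present ones, or None.
- bot.grab_frame(name): name is "scene" or "top" or "wrist"; returns a dict with "pixels" (480x640x3 uint8, red, green, blue), "intrinsics" (3x3 intrinsics, pixels), "distortion" ([k1, k2, p1, p2, k3] as OpenCV has them; the pictures are not rectified), "world_from_camera" (4x4, takes a point from camera to world coordinates). Camera axes: x right, y down, z forward; pixel columns grow to the right and rows downward; lengths in m; the calibration is good to about 2 mm. A picture is of the moment at which its call begins. There is no depth.
A pose or a line that the arm cannot do raises bot.PlanningError and nothing moves.
- bot.hand_in(): hands the job in, once; it reports no verdict.
Trained networks look in a picture, given as the dict that the camera call returned (one of the last four; its "shot" number tells which), for a name from the list of things; names that differ only in an ending like _2 or _b are one class to them, and where a whole thing is asked for, a point or a joint stands for the part that bears it (a point fixed in the world has none). Each returns a list of dicts, best first, with "p" (0 to 1); they miss things now and then, are a little off and sometimes report something else, mostly with a low value. They report only what shows in the picture. A call takes as long as a camera call. They do not tell look-alikes from the thing itself.
- bot.silhouettes(picture, name): "region" (480x640 bool, what is visible of it) and "bbox" ([left, top, right, bottom] in pixels, round what is visible of it).
- bot.landmark_of(picture, name): "uv" ([column, row] in pixels: a listed point, or the origin of a listed thing).
Readings, each from a call of its own:
- bot.current_t(): time.
- bot.current_joint_positions(): joint angles.
- bot.current_qd(): joint speeds.
- bot.current_joint_efforts(): joint torques, N m.
- bot.current_ee_pos(): TCP position.
- bot.current_tcp_rot(): TCP orientation.
- bot.current_wrist_force(): force on the tool from outside, world axes, zero at the start.
- bot.current_moment(): the same for the moment, N m.
- bot.current_width(): opening from 0.0 (shut) to 1.0 (fully open).
Only numpy, scipy, OpenCV 4.12 (cv2) and the standard library are available. Lean on these libraries where they do the work, as an engineer would, in place of code of your own. Each camera call takes 0.05 s, during which the arm holds its last target. There are 200 camera calls.

## Working session

There is one attempt and no reset: what is moved stays moved. The work goes in short steps, each a Python script; the robot and the scene stay as the last script left them, time stands still between calls to the robot, and variables do not carry over. Pictures are saved under pics/ and viewed, on a budget of 14 in all, crops included, one or two more only if the job needs it, and the job is handed in when it is done.

```bash
ls; mkdir -p pics; cat > h.py <<'E'
import numpy as np, cv2
from rig import bot
def save(p,n): cv2.imwrite('pics/'+n+'.png', p['pixels'][:,:,::-1])
def ray(p,uv):
    u=cv2.undistortPoints(np.array([[uv]],float),np.array(p['intrinsics'],float),np.array(p['distortion'],float))[0,0]
    T=np.array(p['world_from_camera']); d=T[:3,:3]@np.array([u[0],u[1],1.]); return T[:3,3],d
def at_z(p,uv,z):
    o,d=ray(p,uv); return o+d*(z-o[2])/d[2]
def proj(p,P):
    T=np.linalg.inv(np.array(p['world_from_camera'])); r=cv2.Rodrigues(T[:3,:3])[0]
    return cv2.projectPoints(np.array(P,float).reshape(-1,1,3),r,T[:3,3],np.array(p['intrinsics'],float),np.array(p['distortion'],float))[0][:,0]
E
python3 - <<'E'
from h import *
a=bot.grab_frame('top'); save(a,'top0'); b=bot.grab_frame('scene'); save(b,'scene0')
Z=dict(tin_1_mid=.032,caddy=0,caddy_in=.005,lid_hinge=.081,catch_top=.09,rack=0,drawer_front=.051,drawer_in=.01,saucers=.091,pot_lid=0,scoop=0,strainer=0,mug=0,spoon=0,lid_edge=.19)
for n,z in Z.items():
    for nm,p in (('top',a),('scene',b)):
        try:
            for r in bot.landmark_of(p,n)[:8]: print(n,nm,round(r['p'],2),np.round(r['uv']),np.round(at_z(p,r['uv'],z),3))
        except Exception as e: print(n,nm,e)
for p in(a,b): print(np.round(p['world_from_camera'],2).tolist())
print(bot.current_t())
E
```

```text
pics
tin_1_mid top 0.78 [355. 249.] [ 0.51  -0.055  0.032]
tin_1_mid top 0.22 [446. 310.] [ 0.356 -0.29   0.032]
tin_1_mid scene 0.85 [308. 264.] [ 0.513 -0.055  0.032]
tin_1_mid scene 0.59 [378. 183.] [0.396 0.33  0.032]
tin_1_mid scene 0.55 [315. 228.] [0.421 0.044 0.032]
caddy top 0.59 [234. 217.] [0.593 0.27  0.   ]
caddy top 0.27 [446. 182.] [ 0.702 -0.299  0.   ]
caddy scene 0.63 [413. 233.] [0.601 0.283 0.   ]
caddy_in top 0.56 [236. 249.] [0.507 0.26  0.005]
caddy_in top 0.25 [317. 278.] [0.434 0.044 0.005]
caddy_in scene 0.59 [391. 217.] [0.514 0.275 0.005]
lid_hinge top 0.83 [229. 219.] [0.574 0.269 0.081]
lid_hinge scene 0.96 [407. 211.] [0.572 0.268 0.081]
catch_top top 0.57 [224. 272.] [0.438 0.273 0.09 ]
catch_top scene 0.65 [383. 315.] [ 0.784 -0.044  0.09 ]
catch_top scene 0.52 [306. 266.] [ 0.551 -0.092  0.09 ]
catch_top scene 0.41 [374. 182.] [0.428 0.274 0.09 ]
catch_top scene 0.26 [204. 283.] [ 0.43  -0.326  0.09 ]
rack top 0.57 [438. 220.] [ 0.597 -0.279  0.   ]
rack scene 0.7 [263. 341.] [ 0.612 -0.282  0.   ]
rack scene 0.25 [345. 274.] [0.587 0.016 0.   ]
draw
[... 951 characters left out ...]
cene 0.61 [442. 192.] [0.536 0.493 0.   ]
mug scene 0.17 [361. 187.] [0.351 0.299 0.   ]
spoon top 0.84 [518. 242.] [ 0.54  -0.492  0.   ]
spoon top 0.25 [230. 222.] [0.58 0.28 0.  ]
spoon top 0.18 [435. 256.] [ 0.5   -0.269  0.   ]
spoon scene 0.92 [175. 365.] [ 0.53  -0.486  0.   ]
spoon scene 0.39 [379. 182.] [0.373 0.363 0.   ]
lid_edge top 0.74 [221. 210.] [0.578 0.27  0.19 ]
lid_edge scene 0.74 [418. 186.] [0.592 0.27  0.19 ]
lid_edge scene 0.44 [411. 236.] [0.703 0.121 0.19 ]
[[0.02, -0.99, 0.15, 0.33], [-1.0, -0.02, 0.0, 0.01], [0.0, -0.15, -0.99, 1.53], [0.0, 0.0, 0.0, 1.0]]
[[0.65, 0.58, -0.49, 1.15], [0.76, -0.48, 0.44, -0.56], [0.02, -0.65, -0.76, 1.07], [0.0, 0.0, 0.0, 1.0]]
1.6
```

View pics/top0.png

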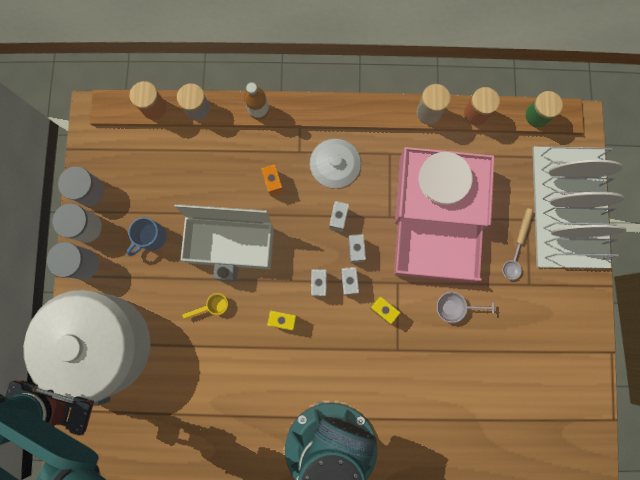

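View pics/scene0.png

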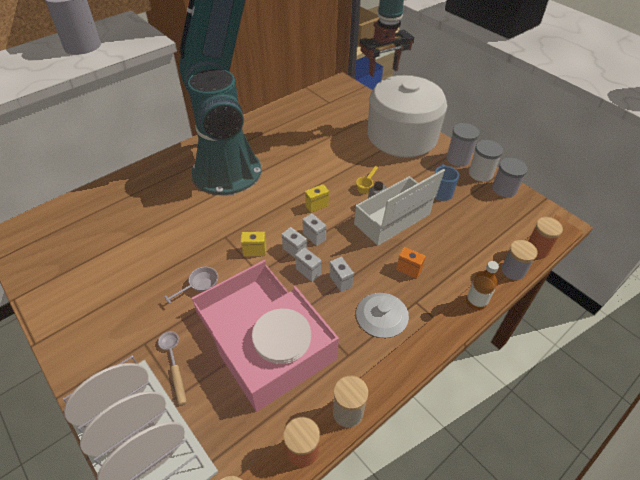

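Four silver tins in the top picture, at (340,215), (357,248), (350,280) and (319,282). The blocks at yellow (282,320), yellow (385,310) and orange (272,178) are the look-alikes to leave. The caddy (left) has its lid upright, and the rack's drawer (right) is open. Next I'll look from close by with the wrist camera.

```bash
cat >> h.py <<'E'
from scipy.spatial.transform import Rotation as Ro
def down(a,tilt=0):
    """tool pointing down, closing line (tool y) along world angle a; returns wxyz"""
    y=np.array([np.cos(a),np.sin(a),0]); z=np.array([0,0,-1.]); x=np.cross(y,z)
    q=(Ro.from_matrix(np.c_[x,y,z])*Ro.from_euler('y',tilt)).as_quat(); return [q[3],*q[:3]]
E
python3 - <<'E'
from h import *
print(bot.current_tcp_rot())
print(bot.current_wrist_force())
from math import pi
for n,P in dict(wt=(.44,-.02,.42),wc=(.42,.25,.42),wr=(.44,-.26,.42)).items():
    # choose equivalent yaw nearest comfortable
    best=None
    for a in (pi/2,-pi/2):
        j=bot.solve_ik(P,down(a))
        if j is not None and (best is None or abs(j[5])<abs(best[1][5])): best=(a,j)
    print(n,best)
    bot.move_ptp(P,down(best[0]))
    p=bot.grab_frame('wrist'); save(p,n); np.save(n+'.npy',p,allow_pickle=True)
    for nm,z in dict(tin_1_mid=.032,lid_hinge=.081,catch_top=.09,caddy_in=.005,drawer_front=.051,drawer_in=.01,lid_edge=.19).items():
        for r in bot.landmark_of(p,nm)[:5]:
            if r['p']>.3: print(n,nm,round(r['p'],2),np.round(r['uv']),np.round(at_z(p,r['uv'],z),3))
print(np.round(p['world_from_camera'],3).tolist(),bot.current_t())
ims=[cv2.imread(f'pics/{n}.png') for n in('wt','wc','wr')]
g=np.vstack([np.hstack([cv2.resize(ims[0],(400,300)),cv2.resize(ims[1],(400,300))]),np.hstack([cv2.resize(ims[2],(400,300)),np.zeros((300,400,3),np.uint8)])])
cv2.imwrite('pics/grid1.png',g)
E
```

```text
[-1.78557870e-05  1.13168244e-01  9.93575838e-01 -4.98517094e-05]
[ 0.23695637  0.18950779 -0.88897064]
wt (-1.5707963267948966, array([-2.02497776e-01, -1.55445472e-02,  1.45552714e+00, -4.44089210e-16,
        1.70161006e+00,  1.36829855e+00]))
wt tin_1_mid 0.74 [346. 146.] [ 0.516 -0.057  0.032]
wt lid_hinge 0.55 [128. 110.] [0.571 0.271 0.081]
wt catch_top 0.89 [132. 198.] [0.441 0.279 0.09 ]
wt catch_top 0.35 [477.  93.] [ 0.592 -0.239  0.09 ]
wt caddy_in 0.93 [152. 147.] [0.517 0.278 0.005]
wt caddy_in 0.48 [478.  92.] [ 0.605 -0.278  0.005]
wt drawer_front 0.88 [470. 195.] [ 0.44  -0.263  0.051]
wt drawer_in 0.97 [465. 161.] [ 0.492 -0.265  0.01 ]
wt drawer_in 0.46 [149. 101.] [0.591 0.271 0.01 ]
wt lid_edge 0.74 [78. 91.] [0.584 0.268 0.19 ]
wt lid_edge 0.67 [148. 100.] [0.571 0.184 0.19 ]
wt lid_edge 0.58 [476. 229.] [ 0.417 -0.215  0.19 ]
wc (1.5707963267948966, array([ 3.95474711e-01,  6.42206357e-02,  1.37309461e+00, -4.44089210e-16,
        1.70427741e+00, -1.17532162e+00]))
wc tin_1_mid 0.65 [155. 242.] [ 0.506 -0.053  0.032]
wc lid_hinge 0.68 [339. 288.] [0.575 0.276 0
[... 227 characters left out ...]
71 [341. 329.] [0.587 0.274 0.19 ]
wc lid_edge 0.67 [200. 191.] [0.394 0.097 0.19 ]
wr (-1.5707963267948966, array([-6.68933199e-01,  1.00839338e-01,  1.33232866e+00, -4.44089210e-16,
        1.70842466e+00,  9.01863128e-01]))
wr tin_1_mid 0.65 [198. 149.] [ 0.513 -0.052  0.032]
wr tin_1_mid 0.58 [169.  97.] [ 0.595 -0.013  0.032]
wr tin_1_mid 0.44 [457. 137.] [ 0.533 -0.478  0.032]
wr lid_hinge 0.58 [ 25. 153.] [0.514 0.211 0.081]
wr caddy_in 0.86 [ 24. 151.] [0.516 0.279 0.005]
wr caddy_in 0.59 [166.  93.] [0.605 0.004 0.005]
wr drawer_in 0.64 [330. 158.] [ 0.496 -0.271  0.01 ]
[[0.0, -0.957, -0.291, 0.52], [-1.0, -0.0, -0.0, -0.259], [0.0, 0.291, -0.957, 0.604], [0.0, 0.0, 0.0, 1.0]] 9.35
```

View pics/grid1.png

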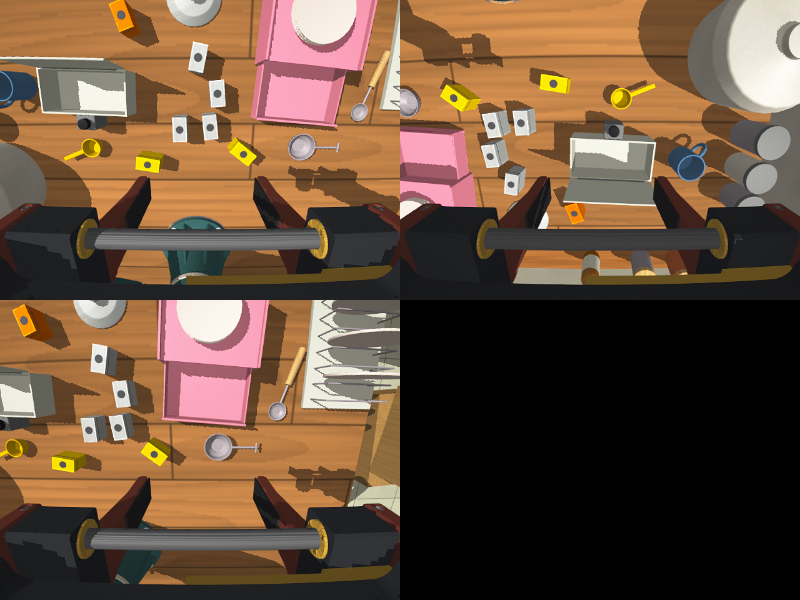

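```bash
cat >> h.py <<'E'
from scipy.optimize import minimize
def box(x,y,a,L=.064,W=.036,z0=0,z1=.064):
    c,s=np.cos(a),np.sin(a)
    return np.array([[x+c*u-s*v,y+s*u+c*v,z] for z in(z0,z1) for u,v in((L/2,W/2),(-L/2,W/2),(-L/2,-W/2),(L/2,-W/2))])
def hullmask(p,pts,sh=(480,640)):
    m=np.zeros(sh,np.uint8); h=cv2.convexHull(np.round(proj(p,pts)*16).astype(np.int32))
    cv2.fillConvexPoly(m,h,1,shift=4); return m>0
def grey(p):
    h=cv2.cvtColor(p['pixels'],cv2.COLOR_RGB2HSV); return (h[...,1]<45)&(h[...,2]>85)
def fit_tin(p,xy,m=None):
    m=grey(p) if m is None else m
    roi=cv2.dilate(hullmask(p,box(*xy,0,.09,.09)).astype(np.uint8),np.ones((5,5)))>0
    n,lab=cv2.connectedComponents((m&roi).astype(np.uint8)); 
    if n<2: return None
    k=1+np.argmax([np.sum(lab==i) for i in range(1,n)]); mm=lab==k
    mm=cv2.morphologyEx(mm.astype(np.uint8),cv2.MORPH_CLOSE,np.ones((9,9)))>0
    f=lambda v:1-np.sum(hullmask(p,box(xy[0]+v[0]/100,xy[1]+v[1]/100,v[2]))&mm)/np.sum(hullmask(p,box(xy[0]+v[0]/100,xy[1]+v[1]/100,v[2]))|mm)
    best=None
    for a0 in np.arange(6)*np.pi/6:
        r=minimize(f,[0,0,a0],method='Nelder-Mead',options=dict(initial_simplex=np.array([[0,0,a0],[1,0,a0],[0,1,a0],[0,0,a0+.4]])))
        if best is None or r.fun<best.fun: best=r
    return xy[0]+best.x[0]/100,xy[1]+best.x[1]/100,(best.x[2]+np.pi/2)%np.pi-np.pi/2,1-best.fun
E
python3 - <<'E'
from h import *
L=lambda n:np.load(n+'.npy',allow_pickle=True).item()
wt,wc,wr=L('wt'),L('wc'),L('wr')
# initial tins from image (full-res disc centres at z=.064)
for uv in ((395,115),(435,188),(420,253),(359,258)):
    P=at_z(wt,uv,.064)[:2]; print('tin',np.round(P,3),np.round(fit_tin(wt,P),3), np.round(fit_tin(wr,P),3))
h=cv2.cvtColor(wr['pixels'],cv2.COLOR_RGB2HSV); pink=(h[...,1]>50)&((h[...,0]>160)|(h[...,0]<3))&(h[...,2]>110)
for nm,p,z,msk,cols in (('drawer',wr,.072,pink,range(270,390,3)),('caddyR',wt,.08,grey(wt),range(66,200,3))):
    pts=[]
    for c in cols:
        r=np.where(msk[60:290 if nm=='drawer' else 230,c])[0]
        if len(r): pts.append(at_z(p,(c,r.max()+60.5),z))
    pts=np.array(pts); l=cv2.fitLine(pts[:,:2].astype(np.float32),cv2.DIST_HUBER,0,.001,.01).ravel()
    print(nm,len(pts),np.round(l,4),'normal yaw deg',np.degrees(np.arctan(-l[0]/l[1])),np.round(pts[::6,:2],3).tolist())
im=np.hstack([cv2.resize(wt['pixels'][60:260,0:220],None,fx=2,fy=2),cv2.resize(wr['pixels'][90:290,230:420],None,fx=2,fy=2)])
cv2.imwrite('pics/crop2.png',im[:,:,::-1])
E
```

```text
tin [ 0.562 -0.128] [ 0.562 -0.128  0.     0.   ] [ 0.538 -0.096 -0.297  0.111]Traceback (most recent call last):
  File "<stdin>", line 6, in <module>
    return _wrapfunc(a, 'round', decimals=decimals, out=out)
    return _wrapit(obj, method, *args, **kwds)
    result = getattr(arr, method)(*args, **kwds)
TypeError: unsupported operand type(s) for *: 'NoneType' and 'float'
```

```bash
cat > m.py <<'E'
from h import *
L=lambda n:np.load(n+'.npy',allow_pickle=True).item()
wt,wc,wr=L('wt'),L('wc'),L('wr')
for uv in ((317,92),(347,148),(335,202),(287,206)):
    P=at_z(wt,uv,.064)[:2]; print('tin',np.round(P,3),np.round(fit_tin(wt,P) or 0,3), np.round(fit_tin(wr,P) or 0,3))
h=cv2.cvtColor(wr['pixels'],cv2.COLOR_RGB2HSV); pink=(h[...,1]>50)&((h[...,0]>160)|(h[...,0]<3))&(h[...,2]>110)
for nm,p,z,msk,cols in (('drawer',wr,.072,pink,range(270,390,3)),('caddyR',wt,.08,grey(wt),range(66,200,3))):
    pts=[]
    for c in cols:
        r=np.where(msk[60:290 if nm=='drawer' else 230,c])[0]
        if len(r): pts.append(at_z(p,(c,r.max()+60.5),z))
    pts=np.array(pts); l=cv2.fitLine(pts[:,:2].astype(np.float32),cv2.DIST_HUBER,0,.001,.01).ravel()
    print(nm,len(pts),np.round(l,4),'normal yaw deg',np.degrees(np.arctan(-l[0]/l[1])),np.round(pts[::4,:2],3).tolist())
im=np.hstack([cv2.resize(wt['pixels'][60:230,0:220],None,fx=1.9,fy=1.9),cv2.resize(wr['pixels'][130:300,230:420],None,fx=1.9,fy=1.9)])
cv2.imwrite('pics/crop2.png',im[:,:,::-1])
E
python3 m.py
```

```text
tin [ 0.595 -0.01 ] [ 0.595 -0.01  -0.175  0.939] [ 0.595 -0.009 -0.18   0.598]
tin [ 0.514 -0.056] [ 0.511 -0.057  0.072  0.956] [ 0.511 -0.055  0.121  0.667]
tin [ 0.429 -0.038] [ 0.426 -0.04   0.11   0.96 ] [ 0.427 -0.039  0.159  0.95 ]
tin [0.423 0.039] [ 0.419  0.04  -0.019  0.962] [0.421 0.04  0.044 0.948]
drawer 40 [ 0.0786  0.9969  0.4389 -0.2679] normal yaw deg -4.5095816 [[0.446, -0.175], [0.445, -0.194], [0.443, -0.213], [0.441, -0.232], [0.44, -0.251], [0.438, -0.27], [0.437, -0.289], [0.435, -0.308], [0.435, -0.327], [0.434, -0.347]]
caddyR 45 [0.0648 0.9979 0.4624 0.2908] normal yaw deg -3.7162354 [[0.48, 0.388], [0.469, 0.37], [0.467, 0.35], [0.466, 0.33], [0.465, 0.31], [0.426, 0.297], [0.453, 0.273], [0.443, 0.255], [0.459, 0.233], [0.46, 0.214], [0.459, 0.195], [0.457, 0.176]]
```

View pics/crop2.png

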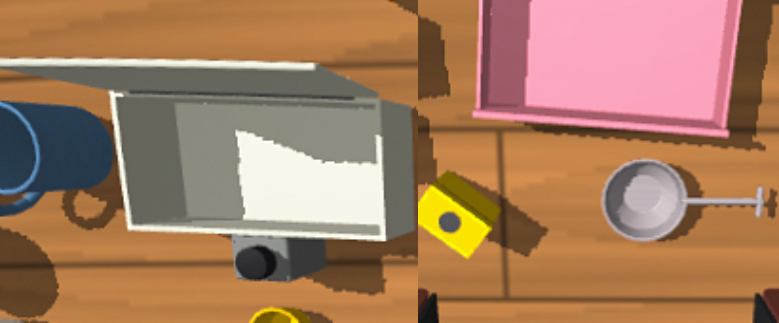

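Top tin faces fit at IoU about 0.95. The caddy's front-wall middle is about (0.463, 0.2755) with yaw −0.055, which agrees with the hinge and catch points. The drawer front is about (0.4395, −0.264) with yaw −0.083. First tin: pick, weigh and place.

```bash
cat >> h.py <<'E'
H=np.pi/2
CY,DY=-.055,-.083
def frame(o,a,u,v): return np.array([o[0]+np.cos(a)*u-np.sin(a)*v,o[1]+np.sin(a)*u+np.cos(a)*v])
def cad(u,v): return frame((.463,.2755),CY,u,v)   # u from outer front wall
def drw(u,v): return frame((.4395,-.264),DY,u,v)  # u from outer drawer front
def fz(n=8):
    v=[]
    for _ in range(n): v.append(bot.current_wrist_force()); bot.sleep(.03)
    return np.mean(v,0)
def pick(x,y,yaw,off=0):
    q=down(yaw+H); gx,gy=frame((x,y),yaw,0,off)
    bot.move_ptp([gx,gy,.16],q); bot.sleep(.2); f0=fz()
    hit=bot.line_to([gx,gy,.031],q,.12,stop_force=8)
    bot.grab(); w=bot.current_width()
    bot.line_to([gx,gy,.16],q,.1); bot.sleep(.3); f1=fz()
    d=f0[2]-f1[2]; print('hit',hit,'w',round(w,3),round(bot.current_width(),3),'weight N',round(d,2),np.round(f1-f0,2),'t',round(bot.current_t(),1))
    return d
def place(xy,yaw,floor):
    q=down(yaw+H)
    bot.move_ptp([*xy,.175],q); print('w carry',round(bot.current_width(),3))
    hit=bot.line_to([*xy,floor+.0325],q,.08,stop_force=5)
    z=bot.current_ee_pos()[2]; bot.let_go(); bot.line_to([*xy,.18],q,.15)
    print('placed hit',hit,'z',round(z,4),'t',round(bot.current_t(),1))
def look(tins):
    p=bot.grab_frame('top'); out=[]
    for t in tins: 
        r=fit_tin(p,t[:2]); print('fit',np.round(t,3),'->',np.round(r,3) if r else None)
    return p
E
python3 - <<'E'
from h import *
T=[(.595,-.01),(.511,-.057),(.426,-.04),(.419,.04)]
look(T)
d=pick(.420,.040,-.01,.004)
if .3<d<5:
    if d>1.7: place(cad(.053,.046),CY,.005)
    else: place(drw(.052,.045),DY,.010)
    p=look(T); save(p,'top1')
E
```

```text
fit [ 0.595 -0.01 ] -> [ 0.597 -0.01  -0.174  0.918]
fit [ 0.511 -0.057] -> [ 0.514 -0.059  0.052  0.924]
fit [ 0.426 -0.04 ] -> [ 0.428 -0.04   0.128  0.937]
fit [0.419 0.04 ] -> [0.422 0.039 0.027 0.956]
hit False w 0.409 0.411 weight N 0.76 [ 0.26 -0.04 -0.76] t 16.1
w carry 0.414
placed hit False z 0.043 t 21.0
fit [ 0.595 -0.01 ] -> [ 0.598 -0.01  -0.18   0.918]
fit [ 0.511 -0.057] -> [ 0.514 -0.059  0.052  0.924]
fit [ 0.426 -0.04 ] -> [ 0.427 -0.041  0.112  0.933]
fit [0.419 0.04 ] -> None
```

```bash
python3 - <<'E'
from h import *
d=pick(.427,-.040,.115)
if .3<d<5:
    if d>1.7: place(cad(.053,.046),CY,.005)
    else: place(drw(.052,-.045),DY,.010)
    p=look([(.595,-.01),(.511,-.057)]); save(p,'top2')
E
```

```text
hit False w 0.404 0.404 weight N 2.85 [-0.26 -0.18 -2.85] t 26.4
w carry 0.404
placed hit False z 0.038 t 31.7
fit [ 0.595 -0.01 ] -> [ 0.597 -0.01  -0.17   0.923]
fit [ 0.511 -0.057] -> [ 0.514 -0.059  0.052  0.924]
```

```bash
python3 - <<'E'
import cv2
cv2.imwrite('pics/c3.png',cv2.resize(cv2.imread('pics/top2.png')[140:340,170:500],(800,485)))
E
```

```text
(no output)
```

View pics/c3.png

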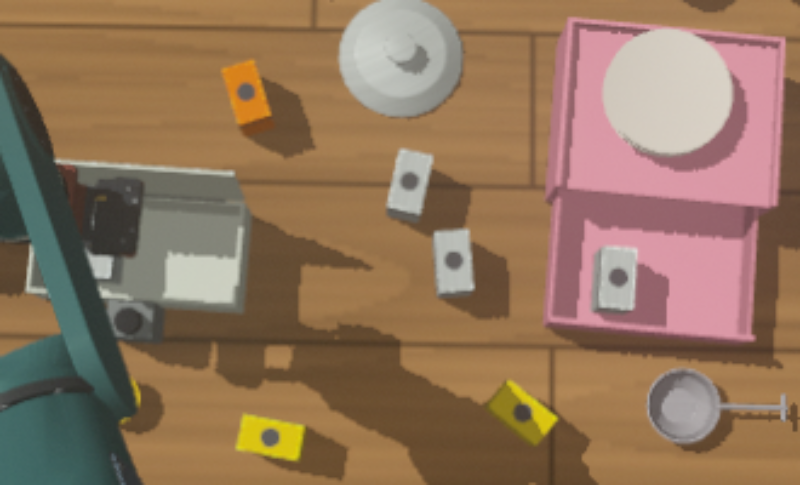

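The first (empty) tin stands flat in the drawer at crop (617,277). The second (full) tin is in the caddy at about (105,265). Next tin.

```bash
python3 - <<'E'
from h import *
d=pick(.512,-.058,.062)
if .3<d<5:
    if d>1.7: place(cad(.053,-.046),CY,.005)
    else: place(drw(.052,-.045),DY,.010)
    look([(.595,-.01)])
E
```

```text
hit False w 0.406 0.411 weight N 2.99 [ 0.14  0.36 -2.99] t 37.7
w carry 0.408
placed hit False z 0.038 t 42.7
fit [ 0.595 -0.01 ] -> [ 0.56  -0.003 -0.175  0.715]
```

```bash
python3 - <<'E'
from h import *
bot.move_ptp([.44,-.2,.35],down(H))
p=bot.grab_frame('top'); save(p,'top3'); 
for r in bot.landmark_of(p,'tin_1_mid'): print(r['p'],r['uv'],at_z(p,r['uv'],.032))
print(fit_tin(p,(.595,-.01)))
cv2.imwrite('pics/c4.png',cv2.resize(p['pixels'][140:340,170:500,::-1],(800,485)))
E
```

```text
0.79 [245.4, 243.4] [0.51909883 0.2313108  0.032     ]
(np.float64(0.5604194884923542), np.float64(-0.003146690785386672), np.float64(-0.17757491111818346), np.float64(0.7162790697674418))
```

View pics/c4.png

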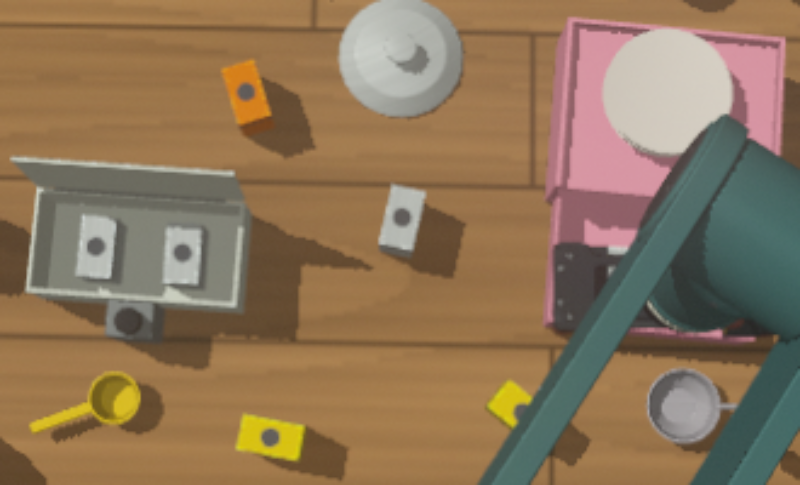

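The last tin was knocked: it now stands at crop (402,217). Both full tins stand flat in the caddy. I'll refit the last tin at its new place and pick it.

```bash
python3 - <<'E'
from h import *
p=bot.grab_frame('top'); P=at_z(p,(335.8,229.5),.064)[:2]; r=fit_tin(p,P); print(P,np.round(r,3))
if r[3]>.88:
    d=pick(r[0]-.002,r[1],r[2])
    if .3<d<5:
        if d>1.7: print('HEAVY third')
        else:
            place(drw(.052,-.045),DY,.010)
E
```

```text
[ 0.55543575 -0.0030754 ] [ 0.559 -0.003 -0.225  0.923]
hit False w 0.407 0.409 weight N 1.05 [-0.41  0.15 -1.05] t 50.3
w carry 0.41
placed hit False z 0.043 t 55.3
```

```bash
python3 - <<'E'
from h import *
p=bot.grab_frame('wrist'); save(p,'w5')
bot.grab(); q=down(DY+H)
bot.move_ptp([*drw(-.05,0),.15],q)
bot.line_to([*drw(-.05,0),.048],q,.12)
b=bot.line_to([*drw(.16,0),.048],q,.06,stop_force=8); e=bot.current_ee_pos()
print('stop',b,np.round(e,4),'u',round(float(np.dot(e[:2]-drw(0,0),[np.cos(DY),np.sin(DY)])),4),bot.current_wrist_force())
b2=bot.line_to([*drw(.165,0),.048],q,.03,stop_force=12); e=bot.current_ee_pos()
print('stop2',b2,np.round(e,4),bot.current_wrist_force())
bot.line_to([*drw(.05,0),.048],q,.12); bot.line_to([*drw(.03,0),.2],q,.15)
p=bot.grab_frame('wrist'); save(p,'w6'); print(bot.current_t())
cv2.imwrite('pics/g6.png',np.hstack([cv2.resize(cv2.imread(f'pics/{n}.png'),(400,300)) for n in('w5','w6')]))
E
```

```text
stop True [ 0.5667 -0.2743  0.0473] u 0.1276 [ 0.22453364  0.03286028 -0.52773545]
stop2 True [ 0.5664 -0.2733  0.0462] [ 1.10559737 -0.43737356 -0.04216813]
63.2417
```

View pics/g6.png

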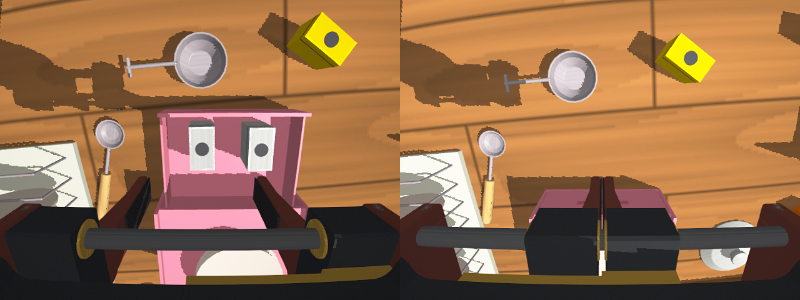

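Both empties stood flat and apart in the drawer at grid (202,148) and (260,148) before the push. The drawer then stopped firmly at the same spot twice, u = 0.128. Now the lid.

```bash
python3 - <<'E'
from h import *
q=down(CY+H); h=.110
def tip(th,r=.09,m=.0):
    return [*cad(h-r*np.cos(th)+.005*np.sin(th)+.010+m, 0), .081+r*np.sin(th)+.005*np.cos(th)]
bot.move_ptp([*cad(.03,0),.32],q)
bot.move_ptp([*cad(.175,0),.27],q)
bot.line_to([*cad(.175,0),.165],q,.12,stop_force=6)
for d in np.arange(95,4,-10):
    s=bot.line_to(tip(np.radians(d)),q,.06)
    print(d,np.round(bot.current_wrist_force(),1),end=' ')
p0=tip(0,.092); bot.line_to([*p0[:2],.096],q,.05)
s=bot.line_to([*p0[:2],.078],q,.02,stop_force=8); print('\nshut',s,np.round(bot.current_ee_pos(),4),np.round(bot.current_wrist_force(),1))
bot.line_to([*p0[:2],.2],q,.12)
bot.move_ptp([*cad(-.023,0),.19],q)
p=bot.grab_frame('top'); save(p,'top7')
for r in bot.landmark_of(p,'catch_top'): print(r['p'],r['uv'],at_z(p,r['uv'],.09),cad(-.023,0))
print(bot.current_t())
w=bot.grab_frame('wrist'); save(w,'w7'); print(proj(w,[*cad(-.023,0),.09]), [ (round(r['p'],2),np.round(at_z(w,r['uv'],.09),4)) for r in bot.landmark_of(w,'catch_top')])
cv2.imwrite('pics/g7.png',np.hstack([cv2.resize(p['pixels'][140:340,170:500,::-1],(400,300)),cv2.resize(w['pixels'][:,:,::-1],(400,300))]))
E
```

```text
95 [-0.6  0.3  0.4] 85 [ 0.6 -0.3 -0.4] 75 [-0.1 -0.9 -0.7] 65 [-0.5 -0.4  0.8] 55 [ 0.7 -0.4  0.6] 45 [-0.3  0.   0.1] 35 [0.6 0.2 0.8] 25 [-0.1  0.5  0.7] 15 [0.3 0.3 0. ] 5 [0.2 0.6 0.4] 
shut False [0.4911 0.274  0.0781] [ 0.4 -0.   0.7]
0.39 [230.9, 216.6] [0.57905834 0.26236102 0.09      ] [0.44003478 0.27676436]
74.35
[[322.91048528 238.33922461]] []
```

View pics/g7.png

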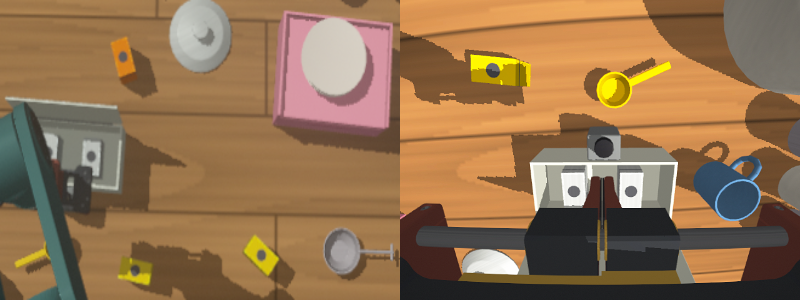

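The lid was not caught: the tool reached z = 0.078 with no contact. I'll check the lid's angle.

```bash
python3 - <<'E'
from h import *
bot.move_ptp([.42,0.0,.35],down(H))
a=bot.grab_frame('top'); b=bot.grab_frame('scene'); 
R=[]
for p in(a,b):
    r=bot.landmark_of(p,'lid_edge'); print([(round(k['p'],2),np.round(k['uv'])) for k in r]); R.append(ray(p,r[0]['uv']))
    # predicted u,z of edge along lid plane for angles
    for d in (80,90,100,109): 
        th=np.radians(d); P=[*cad(.11-.11*np.cos(th)+.005*np.sin(th),0),.081+.11*np.sin(th)]; print(d,np.round(proj(p,P)[0]),end=' ')
    print()
im=b['pixels'][120:290,320:480].copy()
cv2.imwrite('pics/c8.png',cv2.resize(im[:,:,::-1],None,fx=3.5,fy=3.5))
save(a,'top8'); print(bot.current_t())
E
```

```text
[(0.89, array([222., 208.]))]
80 [220. 218.] 90 [221. 210.] 100 [222. 202.] 109 [223. 195.] 
[(0.62, array([420., 185.]))]
80 [410. 180.] 90 [414. 184.] 100 [419. 188.] 109 [423. 192.] 
75.8667
```

View pics/c8.png

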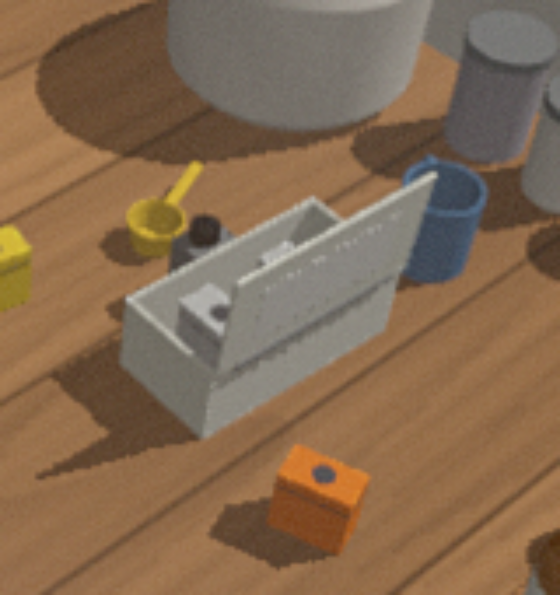

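The lid is still about 95° open and undamaged. I'll retry with the tip deeper behind it, printing as it goes.

```bash
python3 - <<'E'
from h import *
q=down(CY+H)
pr=lambda n,s=None:(lambda e:print(n,s,'u',round(float(np.dot(np.array(e[:2])-cad(0,0),[np.cos(CY),np.sin(CY)])),4),'z',round(e[2],4),np.round(bot.current_wrist_force(),1)))(bot.current_ee_pos())
bot.move_ptp([*cad(.03,0),.34],q); pr('a')
bot.move_ptp([*cad(.185,0),.28],q); pr('b')
bot.line_to([*cad(.185,0),.145],q,.12); pr('c')
s=bot.line_to([*cad(.11,0),.145],q,.04,stop_force=1.5); pr('d',s)
p=bot.grab_frame('scene'); save(p,'s9')
cv2.imwrite('pics/c9.png',cv2.resize(p['pixels'][60:290,320:520,::-1],None,fx=2.5,fy=2.5)); print(bot.current_t())
E
```

```text
a None u 0.03 z 0.34 [-0.9 -1.3 -0.3]
b None u 0.1844 z 0.2804 [-1.1 -0.7  0.7]
c None u 0.1857 z 0.146 [-0.2 -0.  -0.3]
d True u 0.1277 z 0.1449 [0.3 0.  0.2]
80.2833
```

View pics/c9.png

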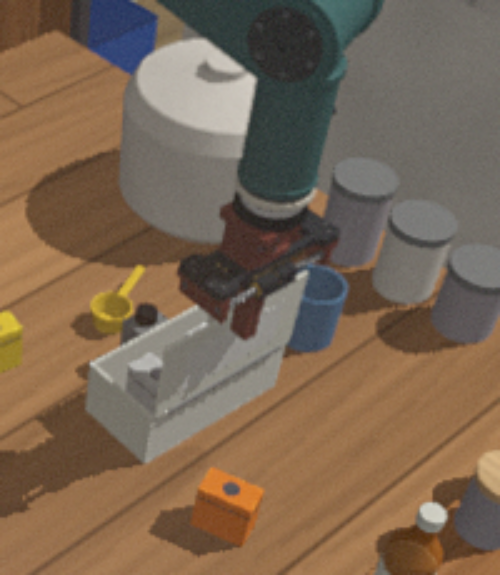

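The tip is behind the lid at about (245,315) and touching it. Now I'll swing it over in steps, watching the force.

```bash
python3 - <<'E'
from h import *
q=down(CY+H); h=.110
pr=lambda n:(lambda e:print(n,'u',round(float(np.dot(np.array(e[:2])-cad(0,0),[np.cos(CY),np.sin(CY)])),4),'z',round(e[2],4),np.round(bot.current_wrist_force(),1)))(bot.current_ee_pos())
def tip(th,r,m=-.002):
    return [*cad(h-r*np.cos(th)+.005*np.sin(th)+.010+m, 0), .081+r*np.sin(th)+.005*np.cos(th)]
for d,r in ((85,.066),(75,.068),(65,.071),(55,.074),(45,.077)):
    bot.line_to(tip(np.radians(d),r),q,.05); pr(d)
p=bot.grab_frame('scene'); save(p,'s10')
cv2.imwrite('pics/c10.png',cv2.resize(p['pixels'][60:290,320:520,::-1],None,fx=2.5,fy=2.5)); print(bot.current_t())
E
```

```text
85 u 0.1167 z 0.1472 [ 0.1 -0.1  0.4]
75 u 0.1045 z 0.148 [-0.3 -0.8 -0.1]
65 u 0.0918 z 0.1474 [-0.1 -1.1 -1. ]
55 u 0.0788 z 0.1443 [ 0.1 -0.3  0.8]
45 u 0.0663 z 0.1387 [ 0.1 -0.2 -0.2]
82.35
```

View pics/c10.png

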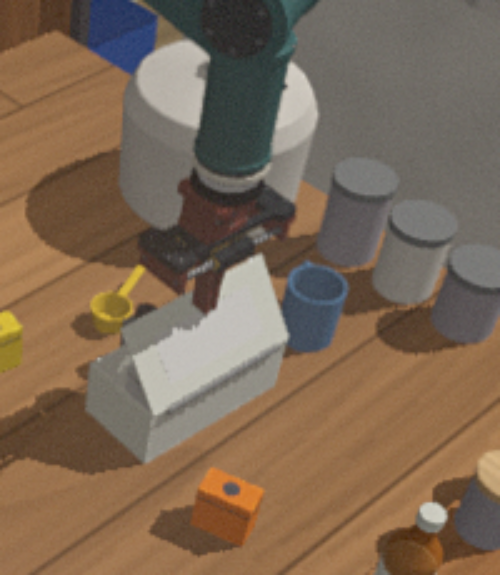

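The lid is following the tip. I'll finish the swing, press it shut, then check before the button.

```bash
python3 - <<'E'
from h import *
q=down(CY+H); h=.110
pr=lambda n,s='':(lambda e:print(n,s,'u',round(float(np.dot(np.array(e[:2])-cad(0,0),[np.cos(CY),np.sin(CY)])),4),'z',round(e[2],4),np.round(bot.current_wrist_force(),1)))(bot.current_ee_pos())
def tip(th,r,m=-.002):
    return [*cad(h-r*np.cos(th)+.005*np.sin(th)+.010+m, 0), .081+r*np.sin(th)+.005*np.cos(th)]
for d,r in ((35,.08),(27,.083),(20,.086),(13,.088),(7,.09)):
    bot.line_to(tip(np.radians(d),r),q,.05); pr(d)
p0=tip(0,.09)
s=bot.line_to([*p0[:2],.078],q,.02,stop_force=8); pr('shut',s)
bot.line_to([*p0[:2],.15],q,.12)
bot.move_ptp([*cad(-.06,0),.25],q)
p=bot.grab_frame('scene'); w=bot.grab_frame('wrist'); save(w,'w11')
print([(round(r['p'],2),np.round(r['uv']),np.round(at_z(w,r['uv'],.09),4)) for r in bot.landmark_of(w,'catch_top')],cad(-.023,0),proj(w,[*cad(-.023,0),.09]))
print(bot.current_t())
cv2.imwrite('pics/g11.png',np.hstack([cv2.resize(p['pixels'][100:290,320:520,::-1],(400,380)),cv2.resize(w['pixels'][:380,120:520,::-1],(400,380))]))
E
```

```text
35  u 0.0546 z 0.1307 [-0.6  0.3 -0.3]
27  u 0.0456 z 0.1228 [ 1.  -0.4  0.2]
20  u 0.0382 z 0.1147 [ 0.4 -1.1 -0.2]
13  u 0.0327 z 0.1052 [-0.3  0.5 -0.5]
7  u 0.0287 z 0.0965 [-0.1 -0.1  0.2]
shut False u 0.0282 z 0.0781 [ 0.1 -0.1 -0.6]
[(0.85, array([323., 257.]), array([0.4393, 0.2758, 0.09  ]))] [0.44003478 0.27676436] [[323.5900958  257.21342347]]
86.8417
```

View pics/g11.png

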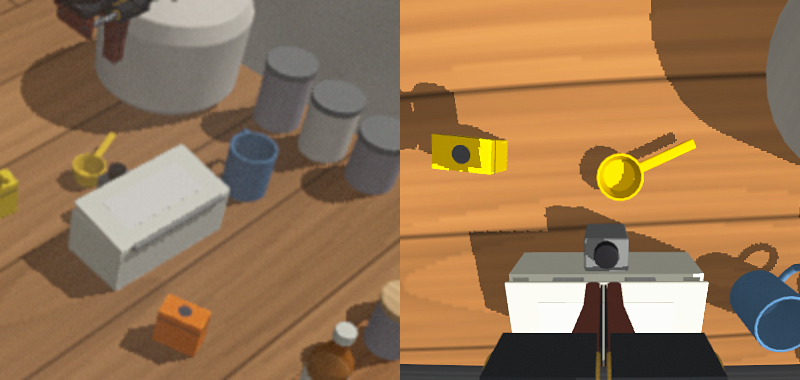

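The lid looks shut in both views, at scene crop (150,200), but the tool reached z = 0.078 without a force stop. Before the catch I'll probe the lid height in two places and check its edge in the image.

```bash
python3 - <<'E'
from h import *
w=bot.grab_frame('wrist')
for v in(-.11,.11): print(v,[(z,np.round(proj(w,[*cad(0,v),z])[0])) for z in(0,.08,.086,.096,.11)])
g=w['pixels'].mean(2); c=int(proj(w,[*cad(0,.07),.08])[0][0]); print('col',c,[(r,int(g[r,c])) for r in range(240,300,2)])
q=down(CY+H)
for v in (.0,.05):
    bot.move_ptp([*cad(.02,v),.13],q); bot.sleep(.2)
    s=bot.line_to([*cad(.02,v),.076],q,.02,stop_force=4); f=fz(4); e=bot.current_ee_pos(); print(v,s,np.round(e,4),np.round(f,1))
    bot.line_to([*cad(.02,v),.13],q,.1)
bot.move_ptp([*cad(-.06,0),.25],q)
print(bot.current_t())
E
```

```text
-0.11 [(0, array([243., 252.])), (0.08, array([226., 274.])), (0.086, array([225., 276.])), (0.096, array([222., 280.])), (0.11, array([219., 285.]))]
0.11 [(0, array([405., 252.])), (0.08, array([421., 274.])), (0.086, array([423., 276.])), (0.096, array([426., 279.])), (0.11, array([429., 284.]))]
col 386 [(240, 140), (242, 146), (244, 91), (246, 77), (248, 77), (250, 74), (252, 106), (254, 127), (256, 125), (258, 126), (260, 125), (262, 126), (264, 125), (266, 127), (268, 126), (270, 126), (272, 126), (274, 151), (276, 154), (278, 155), (280, 155), (282, 178), (284, 251), (286, 250), (288, 250), (290, 250), (292, 250), (294, 250), (296, 250), (298, 250)]
0.0 False [0.483  0.2744 0.0761] [0.2 0.  0.3]
0.05 False [0.4857 0.3243 0.076 ] [-0.   0.1  0.5]
96.25
```

This explains it. The closed fingers' real tips sit about 2 cm above the nominal TCP, so the first swing passed over the lid's edge. The lid edge is now at row 282, meaning about 0.105 m, so it is still about 10° open. I'll press deeper until there is real contact.

```bash
python3 - <<'E'
from h import *
q=down(CY+H)
for k in range(2):
    bot.move_ptp([*cad(.02,0),.12],q); bot.sleep(.2)
    bot.line_to([*cad(.02,0),.085],q,.06)
    s=bot.line_to([*cad(.02,0),.05],q,.02,stop_force=10); e=bot.current_ee_pos(); print(s,np.round(e,4),np.round(bot.current_wrist_force(),1))
    bot.line_to([*cad(.02,0),.12],q,.1)
bot.move_ptp([*cad(-.06,0),.25],q)
w=bot.grab_frame('wrist'); save(w,'w12'); g=w['pixels'].mean(2); c=386; print([(r,int(g[r,c])) for r in range(268,292,2)],proj(w,[*cad(0,.07),.086]))
print(bot.current_t())
E
```

```text
True [0.4828 0.2744 0.0648] [-2.1 -1.   6.7]
True [0.483  0.2744 0.0648] [-1.3 -0.1  7.9]
[(268, 123), (270, 124), (272, 122), (274, 134), (276, 226), (278, 250), (280, 249), (282, 250), (284, 250), (286, 249), (288, 250), (290, 249)] [[386.42607695 275.58828794]]
103.2583
```

The lid is shut: its edge is at row 275–276, matching z = 0.086, and it stops hard at the same height twice. Now the catch. Contact is expected at a nominal 0.069 and full travel at 0.061.

```bash
python3 - <<'E'
from h import *
q=down(CY+H); P=cad(-.0235,0)
bot.move_ptp([*P,.12],q); bot.sleep(.2)
bot.line_to([*P,.075],q,.06)
for F in (2,12,16):
    s=bot.line_to([*P,.04],q,.02,stop_force=F); e=bot.current_ee_pos(); print(F,s,np.round(e,4),np.round(bot.current_wrist_force(),1))
bot.line_to([*P,.13],q,.1)
bot.move_ptp([.42,0,.35],down(H)); bot.let_go()
a=bot.grab_frame('top'); b=bot.grab_frame('scene'); save(a,'topF'); save(b,'sceneF'); print(bot.current_t())
w=bot.grab_frame('wrist'); save(w,'wF')
for n,z in dict(pot_lid=0,scoop=0,strainer=0,mug=0,spoon=0,saucers=.091).items():
    print(n,[(round(r['p'],2),np.round(at_z(a,r['uv'],z),3)) for r in bot.landmark_of(a,n)[:1]])
cv2.imwrite('pics/gF.png',np.vstack([np.hstack([cv2.resize(a['pixels'][140:340,150:530,::-1],(400,300)),b['pixels'][100:400,180:580,::-1]]),cv2.resize(w['pixels'][60:285,20:620,::-1],(800,300))]))
E
```

```text
2 True [0.4394 0.2768 0.0677] [0.6 0.3 1.4]
12 True [0.4393 0.2767 0.0608] [-1.2 -0.4  8. ]
16 True [0.4393 0.2767 0.0608] [-0.9 -0.   7.5]
110.1917
pot_lid []
scoop [(0.97, array([0.355, 0.298, 0.   ]))]
strainer [(0.82, array([ 0.368, -0.3  ,  0.   ]))]
mug [(0.95, array([0.528, 0.486, 0.   ]))]
spoon [(0.79, array([ 0.539, -0.493,  0.   ]))]
saucers [(0.78, array([ 0.688, -0.279,  0.091]))]
```

View pics/gF.png

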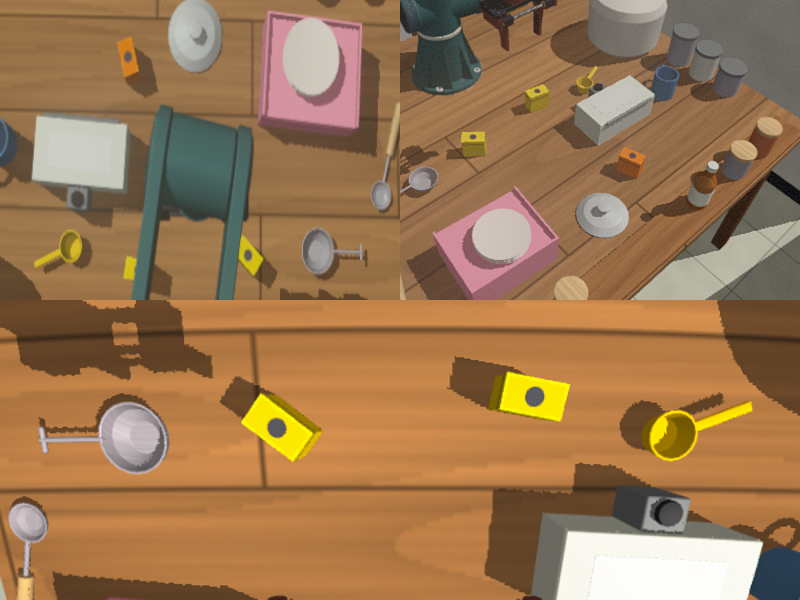

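```bash
python3 - <<'E'
from rig import bot
bot.hand_in()
E
```

```text
the job is handed in; nothing more can be done
```

The job is handed in, about 110 s into the 208 s allowed; it reports no verdict.

- **Tins:** I weighed four silver tins by lifting them. Two were full (2.85 and 2.99 N) and stood flat and apart on the caddy floor before the lid went down. Two were empty (0.76 and 1.05 N) and stood flat and apart on the drawer floor before I pushed it home. One empty was knocked aside during the run; I found it again in the top camera before picking it.
- **Lid:** It is shut. Its edge is where a shut lid should be in the picture, and it stopped firmly at the same height twice. My first swing missed it because the closed fingertips sit about 2 cm above the nominal tool point.
- **Catch:** I pressed it only after the lid was shut. It went down about 7–8 mm (contact was felt at 0.068 m), then stopped hard twice at the same spot.
- **Drawer:** It stopped firmly at the same place twice after about 0.138 m of travel, and the last pictures show it closed. I did not measure that its front is flush with the rack.
- **Everything else:** The scoop, strainer, mug, spoon and saucers measured within about 1 cm of their first positions. The final top-camera check missed the pot lid, but it looks in place in the last pictures. I did not touch the yellow or orange blocks.

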